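# Put away the microscopy practical

### The job

Tidy up after the biology practical: stand the red-capped specimen jar in the red bay of the white specimen tray and the green-capped jar in its green bay, stand the eyepiece and the objective lens in the black tray with the grey floor, and lay the marker flat in the blue tray. Keep the jars and lenses upright throughout and set them down gently, not dropped; do not disturb the glass beaker or the petri dish. Finish with everything released and lying still.

Things in the scene. Friction and masses are not known exactly. Their poses are not given: they have to be found in the camera images.
- red_jar: translucent upright specimen jar with a red cap, round, 36 mm diameter (cap 37 mm), 60 mm tall, about 80 g; stands upright on the bench; origin at the centre of its underside, z up
- green_jar: the same translucent specimen jar, 36 mm diameter (cap 37 mm), 60 mm tall, about 80 g, but with a green cap; stands upright on the bench; origin at the centre of its underside, z up
- eyepiece: microscope eyepiece standing on its black eyecup: black cylinder 32 mm diameter and 34 mm tall, with a silver tube 23 mm diameter rising 18 mm more above it (52 mm in all), about 90 g; origin at the centre of its underside, z up (silver tube on top)
- objective: microscope objective lens standing upright: brass cylinder 26 mm diameter and 36 mm tall with a yellow ring, and a steel nose 16 mm diameter rising 14 mm more (50 mm in all), about 100 g; origin at the centre of its underside, z up (nose on top)
- marker: whiteboard marker lying flat, square barrel 18 mm by 18 mm with rounded edges, 120 mm long, about 30 g, white with a blue cap at its +x end; origin at the middle of its length on its axis (9 mm above what it lies on), x along its length
- specimen_tray: white open tray, fixed, 100 mm (x) by 150 mm (y) outside, 18 mm high, walls and floor 4 mm thick; origin at the centre of its underside, z up, inner floor 4 mm above it; a 4 mm divider 18 mm high along x halves it into two bays, each 92 mm by 69 mm inside: the red-floored bay is centred at y = +36.5 mm, the green-floored at y = -36.5 mm
- optics_tray: black open tray, fixed, 100 mm (x) by 150 mm (y) outside, 18 mm high, walls and floor 4 mm thick; origin at the centre of its underside, z up, inner floor 4 mm above it; light grey floor, undivided, 92 mm by 142 mm inside
- pen_tray: blue open tray, fixed, 100 mm (x) by 150 mm (y) outside, 18 mm high, walls and floor 4 mm thick; origin at the centre of its underside, z up, inner floor 4 mm above it; blue floor, undivided, 92 mm by 142 mm inside
- beaker: empty glass beaker, 66 mm diameter, 85 mm tall, standing beside the work; not to be disturbed; origin at the centre of its underside
- petri: closed petri dish, 94 mm diameter, 18 mm tall, translucent white, lying beside the work; not to be disturbed; origin at the centre of its underside
Mind the look-alikes: they are no part of the job. Of the things shaped like the objective, the brass one is meant.

How it is judged:
At the end, for the whole second after the job is handed in: Red-capped jar on the floor of the red bay, green-capped jar on that of the green bay, eyepiece and objective on that of the black tray, all upright within 0.12 rad; marker flat on the floor of the blue tray, level within 0.12 rad; all released and at rest (under 20 mm/s) (x of red_jar in the frame of specimen_tray between -0.034 and 0.034 m and y of red_jar in the frame of specimen_tray between 0.015 and 0.06 m and z of red_jar in the frame of specimen_tray between 0 and 0.009 m and linear speed of each of red_jar, green_jar, eyepiece, objective, marker below 0.02 m/s and angular speed of each of red_jar, green_jar, eyepiece, objective, marker below 0.2 rad/s and x of green_jar in the frame of specimen_tray between -0.034 and 0.034 m and y of green_jar in the frame of specimen_tray between -0.06 and -0.015 m and z of green_jar in the frame of specimen_tray between 0 and 0.009 m and x of eyepiece in the frame of optics_tray between -0.034 and 0.034 m and y of eyepiece in the frame of optics_tray between -0.06 and 0.06 m and z of eyepiece in the frame of optics_tray between 0 and 0.009 m and x of objective in the frame of optics_tray between -0.034 and 0.034 m and y of objective in the frame of optics_tray between -0.062 and 0.062 m and z of objective in the frame of optics_tray between 0 and 0.009 m and x of marker in the frame of pen_tray between -0.042 and 0.042 m and y of marker in the frame of pen_tray between -0.025 and 0.025 m and z of marker in the frame of pen_tray between 0 and 0.018 m and angle between each of red_jar, green_jar, eyepiece, objective's own z axis and vertical below 0.12 rad and angle between marker's own x axis and vertical above 1.45 rad); the robot touches nothing.
It fails at once if a jar or lens is tipped over (more than 0.7 rad from upright) (angle between any of red_jar, green_jar, eyepiece, objective's own z axis and vertical above 0.7 rad).
It fails at once if a jar or lens is dropped: let go more than 25 mm above the floor of its tray ((contact force between the fingers and red_jar below 0.05 N and horizontal distance between red_jar and specimen_tray below 0.08 m and z of red_jar in the frame of specimen_tray above 0.029 m) or (contact force between the fingers and green_jar below 0.05 N and horizontal distance between green_jar and specimen_tray below 0.08 m and z of green_jar in the frame of specimen_tray above 0.029 m) or (contact force between the fingers and eyepiece below 0.05 N and horizontal distance between eyepiece and optics_tray below 0.08 m and z of eyepiece in the frame of optics_tray above 0.029 m) or (contact force between the fingers and objective below 0.05 N and horizontal distance between objective and optics_tray below 0.08 m and z of objective in the frame of optics_tray above 0.029 m)).
It fails at once if a jar or lens is rammed into its tray (more than 40 N between them) (contact force between any of red_jar, green_jar and specimen_tray above 40 N or contact force between any of eyepiece, objective and optics_tray above 40 N).
It fails at once if the beaker or the petri dish is disturbed (moved more than 25 mm, or the beaker tilted more than 0.4 rad) (distance of any of beaker, petri from where it was at the start of the episode above 0.025 m or angle between beaker's own z axis and vertical above 0.4 rad).
It also fails if it takes over 128 s, if anything falls off the work surface, if the arm or the gripper's body presses on something with over 40 N, if the wrist force passes 120 N, or if a joint passes its speed limit or range.

### The arm

A 6-joint arm with a two-finger parallel gripper is mounted at the origin on the work surface. World frame = base frame: x ahead of the robot, y to its left, z up, the work surface at z = 0. Lengths are in m, angles in rad, forces in N, time in s.
With the tool pointing down it reaches from about 0.35 to 0.85 m from the base axis. Payload 8.1 kg.
Tool frame: the origin (TCP) lies on the centre line of the jaws, within the pads' length; the fingertips stand 17 mm ahead of it and the grasp point (between the pads) lies 2 mm behind it; z points along the fingers, y is the line along which they close (so a half turn about z gives the same grasp; the last joint's range is limited). The gripper opens to 93 mm and grips with 3 to 60 N. Pads are 15 mm wide; open, the fingers measure 128 mm over their backs; the gripper's body (75 mm by 188 mm) begins 65 mm behind the grasp point.
Start: joints at [-1.382, 0.13, 1.488, -0, 1.523, -0.085], TCP at [0.162, -0.578, 0.236] pointing down, gripper open.
Joint ranges: [-2.96, 2.96], [-0.89, 2.26], [0.02, 2.5], [-1.34, 4.48], [0, 2.73], [-2.66, 2.66]. Speed limits (rad/s): [2.39, 2.39, 2.79, 3.14, 3.14, 3.14].

### API

Orientations are given as a rotation vector (axis times angle).
In Python, from plant import robot, optics, close_job, models gives the robot as it stands.
- The arm moves only by the shell command python3 -m inch 'ROWS' [OPENING] [FORCE]. ROWS is a JSON object of lists of equal length, an entry for each row: "travel": the shift along the tool's x, y, z in m, a list of three; "spin": the turn about the tool's z in rad. In form: {"travel": [[x, y, z], ...], "spin": [spin, ...]}. A call has 1 to 10 rows; each row is the pose to reach, as a shift and turn from the pose commanded when the call began, along the tool's axes at that moment; what a row does not reach only later rows make up. A row lasts 1/12 s, in which the tool goes at most 41.7 mm and 7.16 degrees, less where a joint would pass 70% of its speed; a pose out of reach is approached as far as the arm can. A call with a gripper value outside its range is refused whole. OPENING is the closure, from 0 (fully open) to 1 (shut), set as the call begins (- or left out, the last holds). The fingers move at their own pace and stop on an object; FORCE is the grip in N (left out, the last holds). Time passes only in rows, so rows that repeat a pose let the fingers close. It gives the time, the measured TCP pose, the force, the opening and the grip force at its end, in the units of the state.
- robot.read_state(): the state, without advancing time (a new reading comes with each control period).
- optics.read_camera(name): name is "side" or "top" or "wrist"; returns (picture, depth): 400x640x3 uint8, red, green, blue; 400x640 float32, m along the optical axis (not along the pixel's ray), 0 where there is no reading.
- optics.camera_info(name): a dict with "camera_matrix" (3x3 intrinsics, pixels), "view" (4x4, takes a point from world to camera coordinates). Camera axes: x right, y down, z forward; pixel columns grow to the right and rows downward; lengths in m; the calibration is good to about 2 mm. A picture is of the moment at which its call begins: read the wrist's pose just before it. camera_info takes no time and is no camera call; for the wrist camera it gives the pose at the moment of the call.
- close_job(): hands the job in; it is judged then, once.
Trained networks look in the newest picture that a camera, given by its name, has taken for a name from the list of things; names that differ only in an ending like _2 or _b are one class to them, and where a whole thing is asked for, a point or a joint stands for the part that bears it (a point fixed in the world has none). Each returns a list of dicts, best first, with "p" (0 to 1); they miss things now and then, are a little off and sometimes report something else, mostly with a low value. They report only what shows in the picture. A call takes as long as a camera call. They do not tell look-alikes from the thing itself.
- models.look_for(camera, name): "centre" ([x, y, z] in m, in world coordinates, good to about 4 mm: the middle of the surface that is visible of it).
- models.masks_of(camera, name): "region" (400x640 bool, what is visible of it).
The state is a dict: "t": time; "q": joint angles; "dq": joint speeds; "joint_torque": joint torques, N m; "tool_pos": TCP position; "orientation": TCP orientation; "force": force on the tool from outside, world axes, zero at the start; "wrist_torque": the same for the moment, N m; "opening": finger opening in m; "gripper_force": force on a finger pad.
Only numpy, scipy, OpenCV 4.12 (cv2) and the standard library are available. Lean on these libraries where they do the work, as an engineer would, in place of code of your own. Each camera call takes 0.05 s, during which the arm holds its last target. There are 200 camera calls.

## Working session

There is one attempt and no reset: what is moved stays moved. The work goes in short steps, Python scripts to look and compute and a shell command to move; the robot and the scene stay as the last step left them, time stands still between calls to the robot, and variables do not carry over. Pictures are saved under pics/ and viewed, at most 14 in all, crops included, and the job is handed in when it is done.

```bash
ls; mkdir -p pics; python3 - <<'E'
from plant import robot, optics, models
import cv2,numpy as np
print(robot.read_state())
for c in ("top","side","wrist"):
    i=optics.camera_info(c); print(c,np.round(i["camera_matrix"],1).tolist(),np.round(i["view"],3).tolist())
    p,d=optics.read_camera(c); cv2.imwrite(f"pics/{c}0.png",p[:,:,::-1]); np.save(f"pics/{c}0.npy",d)
    if c!="wrist":
        for n in ["red_jar","green_jar","eyepiece","objective","marker","specimen_tray","optics_tray","pen_tray","beaker","petri"]:
            print(c,n,[(np.round(r["centre"],3).tolist(),round(r["p"],2)) for r in models.look_for(c,n)])
E
```

```text
pics
{'t': 0.0, 'q': array([-1.38240547e+00,  1.31132591e-01,  1.48922609e+00, -1.63016229e-05,
        1.52296691e+00, -8.53696406e-02]), 'dq': array([ 2.52464060e-05, -1.28941751e-03,  5.23292231e-04,  1.20205260e-03,
       -1.19249443e-03,  1.25532684e-03]), 'joint_torque': array([-3.21254382e-03, -5.59844291e+01, -4.91768539e+01,  7.66702951e-02,
        3.55256803e-02, -2.29676261e-04]), 'tool_pos': array([ 0.16215098, -0.57715066,  0.23463367]), 'orientation': array([-3.11049402e+00, -4.28445609e-01,  1.65606248e-04]), 'force': array([0.08176721, 0.48244833, 0.34961828]), 'wrist_torque': array([ 0.00430464, -0.02663375,  0.0180593 ]), 'gripper_force': 0.0, 'opening': 0.09336429910647483}
top [[416.6, 0.0, 315.6], [0.0, 416.6, 203.8], [0.0, 0.0, 1.0]] [[-0.013, -0.999, -0.031, 0.024], [-0.985, 0.018, -0.169, 0.469], [0.17, 0.028, -0.985, 1.204], [0.0, 0.0, 0.0, 1.0]]
top red_jar [([0.416, -0.16, 0.062], 0.73)]
top green_jar [([0.41, 0.133, 0.058], 0.54)]
top eyepiece [([0.349, 0.29, 0.039], 0.61)]
top objective [([0.477, 0.076, 0.038], 0.62), ([0.417, -0.05, 0.038], 0.58)]
top 
[... 613 characters left out ...]
 0.151, 0.045], 0.9)]
side eyepiece [([0.345, 0.303, 0.035], 0.5)]
side objective [([0.474, 0.078, 0.031], 0.73), ([0.415, -0.048, 0.032], 0.7), ([0.346, -0.023, 0.029], 0.68), ([0.42, 0.009, 0.032], 0.48)]
side marker []
side specimen_tray [([0.613, 0.254, 0.004], 0.73)]
side optics_tray [([0.622, 0.004, 0.004], 0.88), ([0.41, -0.146, 0.047], 0.72)]
side pen_tray [([0.612, -0.241, 0.005], 0.66), ([0.517, -0.44, 0.016], 0.32)]
side beaker [([0.481, 0.44, 0.058], 0.78)]
side petri [([0.52, -0.436, 0.018], 0.64)]
wrist [[341.7, 0.0, 322.6], [0.0, 341.7, 198.8], [0.0, 0.0, 1.0]] [[0.27, -0.963, -0.001, -0.6], [-0.932, -0.262, 0.252, -0.03], [-0.243, -0.068, -0.968, 0.391], [0.0, 0.0, 0.0, 1.0]]
```

View pics/top0.png

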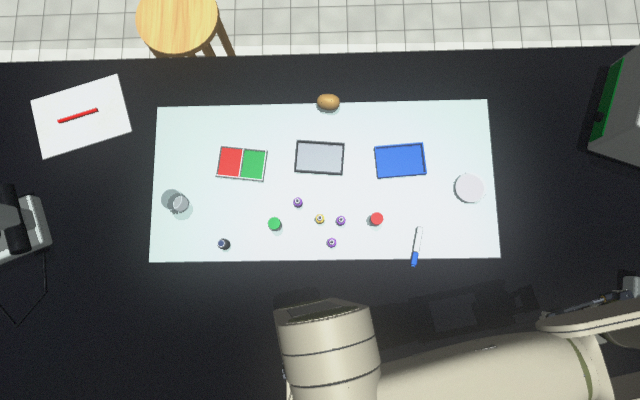

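View pics/side0.png

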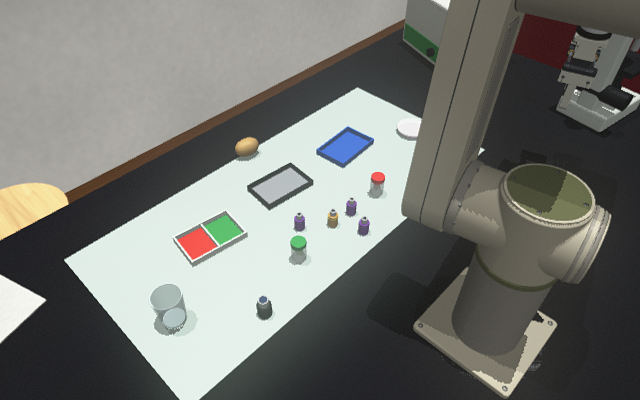

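The top view shows the red cap at (376,218), the green cap at (274,224), the eyepiece at (224,243), the marker at (417,245) with its blue cap at the near end, and the trays at (242,163), (319,157) and (400,160). Candidates for the objective are brass at (319,219) and purple at (297,202), (340,221) and (331,242). I choose the brass one at (319,219), which is at (333,217) in the side view. Next I take a close crop and measure.

```bash
cat > h.py <<'E'
import numpy as np, cv2
from scipy.spatial.transform import Rotation as R
from plant import robot, optics, models
def cloud(c,d,info=None):
    i=info or optics.camera_info(c);K=np.array(i["camera_matrix"]);V=np.array(i["view"])
    v,u=np.mgrid[:400,:640]; P=np.stack([(u-K[0,2])/K[0,0]*d,(v-K[1,2])/K[1,1]*d,d],-1)
    return (P-V[:3,3])@V[:3,:3]
def tri(uv):
    A=[]
    for c,(u,v) in uv.items():
        i=optics.camera_info(c);P=np.array(i["camera_matrix"])@np.array(i["view"])[:3]
        A+= [u*P[2]-P[0],v*P[2]-P[1]]
    x=np.linalg.svd(np.array(A))[2][-1]; return x[:3]/x[3]
def go(x,y,z,yaw=None):
    "shift and spin (tool frame) from the current pose to a world TCP; yaw = world direction of tool y (mod pi), rad"
    s=robot.read_state(); M=R.from_rotvec(s["orientation"]).as_matrix()
    t=M.T@(np.array([x,y,z])-s["tool_pos"]); sp=0
    if yaw is not None:
        sp=-(yaw-np.arctan2(M[1,1],M[0,1])); sp=(sp+np.pi/2)%np.pi-np.pi/2
    print("t",round(s["t"],1),"pos",s["tool_pos"].round(4),"y-axis yaw",round(np.arctan2(M[1,1],M[0,1]),3),"q6",round(s["q"][5],2),"tilt",M[:,2].round(3),"-> travel",t.round(4),"spin",round(sp,3))
E
python3 - <<'E'
from h import *
im={c:cv2.imread(f"pics/{c}0.png") for c in("top","side")}
hsv={c:cv2.cvtColor(im[c],cv2.COLOR_BGR2HSV) for c in im}
C={c:cloud(c,np.load(f"pics/{c}0.npy")) for c in im}
def box(c,u,v,r): m=np.zeros((400,640),bool);m[v-r:v+r,u-r:u+r]=1;return m
sat=lambda c:(hsv[c][...,1]>120)
hue=lambda c,a,b:(hsv[c][...,0]>=a)&(hsv[c][...,0]<=b)
# trays: floors
for n,c,u,v,f in [("red",'top',230,161,lambda c:sat(c)&(hue(c,0,8)|hue(c,172,180))),("green",'top',253,163,lambda c:sat(c)&hue(c,50,80)),("optics",'top',319,157,lambda c:hsv[c][...,2]>110),("pen",'top',400,160,lambda c:sat(c)&hue(c,100,125))]:
    m=f(c)&box(c,u,v,30); k,l,st,_=cv2.connectedComponentsWithStats(m.astype('uint8'));m=l==l[v,u]
    P=C[c][m];P=P[np.isfinite(P).all(1)]
    r=cv2.minAreaRect((P[:,:2]*1000).astype('float32'));print(n,"rect",np.round(r[0],1),np.round(r[1],1),round(r[2],1),"mean",P.mean(0).round(4),"z med",np.median(P[:,2]).round(4))
# things: tall points
for n,u,v in [("redj",376,218),("greenj",274,224),("eye",224,243),("obj",319,219)]:
    P=C["top"][box("top",u,v,12)];z=np.percentile(P[:,2],99);Q=P[P[:,2]>z-.006];A=P[P[:,2]>.012]
    o=cv2.minEnclosingCircle((Q[:,:2]*1000).astype('float32'))
    print(n,"top z",z.round(4),"top mean",Q.mean(0).round(4),"circ",np.round(o,1) if 0 else [np.round(o[0],1),round(o[1],1)],"all",A.mean(0).round(4))
cap=lambda c,f,u,v,r:np.argwhere(f(c)&box(c,u,v,r)).mean(0)[::-1]
red=lambda c:sat(c)&(hue(c,0,8)|hue(c,172,180));gr=lambda c:sat(c)&hue(c,50,80)
print("redcap",tri({"top":cap("top",red,376,218,12),"side":cap("side",red,378,178,12)}).round(4))
print("greencap",tri({"top":cap("top",gr,274,224,12),"side":cap("side",gr,298,242,14)}).round(4))
P=C["top"][box("top",417,245,28)&(C["top"][...,2]>.008)&(C["top"][...,2]<.03)]
r=cv2.minAreaRect((P[:,:2]*1000).astype('float32'));print("marker",r,np.median(P[:,2]),cv2.fitLine((P[:,:2]).astype('float32'),2,0,.01,.01).ravel())
a=cv2.resize(im["top"][190:260,210:350],None,fx=4,fy=4,interpolation=2);b=cv2.resize(im["side"][190:245,280:390],None,fx=5,fy=5,interpolation=2)
cv2.imwrite("pics/crop.png",np.vstack([a,np.pad(b,((0,0),(0,10),(0,0)))]))
go(.43,-.15,.2,0)
E
```

```text
red rect [616.2 287.1] [65.6 88.6] 81.5 mean [0.6158 0.2867 0.0052] z med 0.0051
green rect [442.8 131.1] [463.6  98.4] 27.0 mean [0.6044 0.2136 0.0098] z med 0.0048
optics rect [492.7  11.2] [188.2 466.8] 88.6 mean [0.625  0.0067 0.0085] z med 0.0031
pen rect [ 492.5 -131.8] [166.8 493. ] 45.3 mean [ 0.6065 -0.2438  0.0125] z med 0.0052
redj top z 0.0647 top mean [ 0.4187 -0.1575  0.0848] circ [array([346.8, -94.4]), 116.8] all [ 0.4175 -0.1565  0.0721]
greenj top z 0.0635 top mean [0.4108 0.1381 0.0732] circ [array([340.9,  67.8]), 118.9] all [0.4097 0.1372 0.063 ]
eye top z 0.0565 top mean [0.3521 0.2828 0.1066] circ [array([308.7, 144.4]), 169.9] all [0.3538 0.2865 0.0644]
obj top z 0.0526 top mean [0.4278 0.0069 0.0511] circ [array([427.1,   6.9]), 7.4] all [0.4258 0.0062 0.0394]
redcap [ 0.4201 -0.1603  0.0604]
greencap [0.4113 0.1393 0.0599]
marker ((346.84234619140625, -272.0884094238281), (142.5402069091797, 128.01780700683594), 78.98189544677734) 0.017654308895233596 [ 0.97255194 -0.23268592  0.34232226 -0.27871165]
t 1.1 pos [ 0.1623 -0.5776  0.2356] y-axis yaw -1.297 q6 -0.09 tilt [-0. -0. -1.] -> travel [ 0.3734 -0.3393  0.0356] spin -1.297
```

View pics/crop.png

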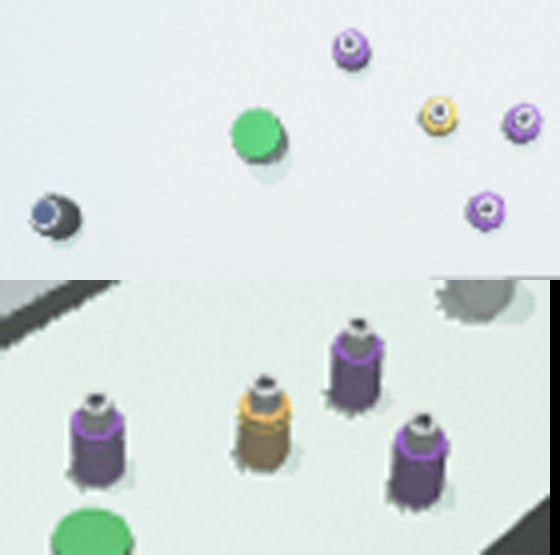

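The crop shows the brass objective at top (319,219), with a yellow ring and steel nose, and its three neighbours are purple, so the choice holds. The eyepiece is at (224,243) with its silver tube on top. Some depth pixels are empty, so I refine with those left out.

```bash
python3 - <<'E'
from h import *
im=cv2.imread("pics/top0.png");hsv=cv2.cvtColor(im,cv2.COLOR_BGR2HSV)
d=np.load("pics/top0.npy");C=cloud("top",d);ok=(d>0.3)
H,S,V=cv2.split(hsv)
def box(u,v,r): m=np.zeros((400,640),bool);m[v-r:v+r,u-r:u+r]=1;return m
def rect(P): r=cv2.minAreaRect((P[:,:2]*1000).astype('float32'));return np.round(r[0],1),np.round(r[1],1),round(r[2],1)
for n,u,v,f in [("red",230,161,(S>120)&((H<9)|(H>171))),("green",253,163,(S>120)&(H>50)&(H<85)),("optics",319,157,V>110),("pen",400,160,(S>120)&(H>98)&(H<128))]:
    m=f&box(u,v,32); l=cv2.connectedComponents(m.astype('uint8'))[1];m=(l==l[v,u])&ok&(abs(C[...,2])<.012)
    print(n,rect(C[m]),C[m].mean(0).round(4),np.median(C[m][:,2]))
for n,u,v,h in [("redj",376,218,.06),("greenj",274,224,.06),("eye",224,243,.052),("obj",319,219,.05)]:
    P=C[box(u,v,12)&ok];P=P[P[:,2]<.075];z=np.percentile(P[:,2],97);Q=P[(abs(P[:,2]-z)<.006)]
    o=cv2.minEnclosingCircle((Q[:,:2]*1000).astype('float32'));A=P[P[:,2]>.012]
    print(n,"z",z.round(4),"mean",Q.mean(0).round(4),len(Q),np.round(o[0],1),round(o[1],1),"all",A.mean(0).round(4))
P=C[box(417,245,28)&ok&(C[...,2]>.01)&(C[...,2]<.025)];print("marker",rect(P),len(P),np.median(P[:,2]))
# two-view nose/tube top by bright/steel pixel picks
print("obj nose",tri({"top":(319.6,218.2),"side":(332.8,210.5)}).round(4))
print("eye tube",tri({"top":(221.3,243),"side":(263,300)}).round(4))
E
```

```text
red (array([616.2, 287.1]), array([65.6, 88.6]), 81.5) [0.6158 0.2867 0.0052] 0.005118517656881755
green (array([606.2, 214.7]), array([64.1, 86.4]), 82.3) [0.6058 0.2146 0.005 ] 0.00483534137712098
optics (array([628.1,   8. ]), array([200.9, 208.2]), 88.7) [0.6268 0.0068 0.0028] 0.0027239570779154505
pen (array([ 607.8, -246.9]), array([ 99.1, 143.7]), 4.4) [ 0.6098 -0.2452  0.0047] 0.004646888028759719
redj z 0.0628 mean [ 0.4211 -0.1603  0.0607] 119 [ 421.5 -160.5] 18.2 all [ 0.4196 -0.1583  0.0561]
greenj z 0.0625 mean [0.4125 0.1406 0.0602] 110 [412.6 140.1] 17.7 all [0.4107 0.1382 0.0549]
eye z 0.0547 mean [0.3567 0.2963 0.0535] 49 [357.4 295.8] 11.5 all [0.3556 0.2923 0.0418]
obj z 0.0481 mean [0.4264 0.0071 0.0494] 20 [426.9   6.9] 7.6 all [0.4258 0.0062 0.0394]
marker (array([ 342.8, -280.1]), array([111.3,  68.1]), 16.0) 245 0.017889432835346507
obj nose [0.4252 0.006  0.0511]
eye tube [0.3561 0.2952 0.0493]
```

```bash
python3 -m inch '{"travel": [[0.362,-0.332,0.085],[0.362,-0.332,0.085],[0.362,-0.332,0.085],[0.362,-0.332,0.085],[0.362,-0.332,0.085],[0.362,-0.332,0.085],[0.362,-0.332,0.085],[0.362,-0.332,0.085],[0.362,-0.332,0.085],[0.362,-0.332,0.085]], "spin": [-1.2,-1.2,-1.2,-1.2,-1.2,-1.2,-1.2,-1.2,-1.2,-1.2]}' 0.2 20; python3 -c "
from h import *
go(.421,-.160,.15,0)"
```

```text
t: 1.98
tool_pos: [0.3792, -0.227, 0.1646]
orientation: [2.319, 2.118, 0.0]
force: [0.2, -1.5, -0.4]
opening: 0.0747
gripper_force: 0.0
t 2.0 pos [ 0.3792 -0.227   0.1646] y-axis yaw -0.09 q6 -0.57 tilt [ 0.001 -0.001 -1.   ] -> travel [0.0705 0.0356 0.0146] spin -0.09
```

```bash
python3 -m inch '{"travel": [[0.035,0.018,0.007],[0.060,0.030,0.012],[0.065,0.032,0.014],[0.065,0.032,0.014],[0.065,0.032,0.014]], "spin": [-0.09,-0.09,-0.09,-0.09,-0.09]}'; python3 - <<'E'
from h import *
go(.421,-.160,.034,0)
i=optics.camera_info("wrist");p,d=optics.read_camera("wrist");cv2.imwrite("pics/w1.png",p[:,:,::-1])
for n in("red_jar","marker"):print(n,[(np.round(r["centre"],3).tolist(),round(r["p"],2)) for r in models.look_for("wrist",n)])
E
```

```text
t: 2.4
tool_pos: [0.4165, -0.1673, 0.1507]
orientation: [2.228, 2.215, -0.001]
force: [-1.0, -0.8, 0.1]
opening: 0.0743
gripper_force: 0.0
t 2.4 pos [ 0.4165 -0.1673  0.1507] y-axis yaw -0.006 q6 -0.49 tilt [-0. -0. -1.] -> travel [0.0074 0.0045 0.1167] spin -0.006
red_jar [([0.419, -0.157, 0.063], 0.66)]
marker []
```

View pics/w1.png

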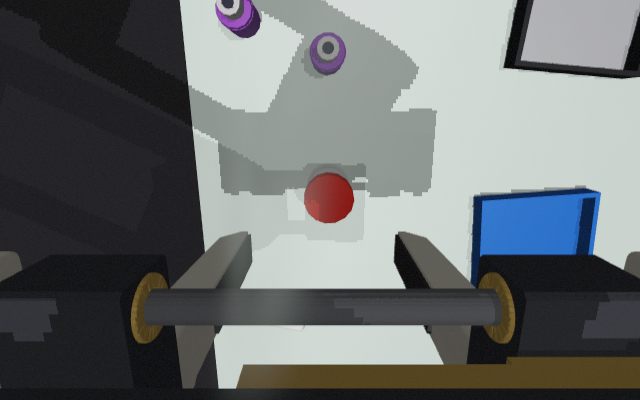

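The red cap is at (329,198), midway between the fingers, so I descend and grasp.

```bash
python3 -m inch '{"travel": [[0.007,0.004,0.01],[0.007,0.004,0.05],[0.007,0.004,0.085],[0.007,0.004,0.105],[0.007,0.004,0.115],[0.007,0.004,0.117],[0.007,0.004,0.117],[0.007,0.004,0.117]], "spin": [0,0,0,0,0,0,0,0]}'; python3 -m inch '{"travel": [[0,0,0],[0,0,0],[0,0,0],[0,0,0],[0,0,0],[0,0,0],[0,0,0]], "spin": [0,0,0,0,0,0,0]}' 1 20;  python3 -c "
from h import *
go(.45,0,.12,-.145)"
```

```text
t: 3.22
tool_pos: [0.4218, -0.1608, 0.035]
orientation: [2.228, 2.212, 0.001]
force: [-0.3, 0.7, 0.4]
opening: 0.0747
gripper_force: 0.0
t: 3.8
tool_pos: [0.4208, -0.1601, 0.0337]
orientation: [2.229, 2.214, 0.0]
force: [-0.5, 0.2, 0.5]
opening: 0.0366
gripper_force: 20.0
t 3.8 pos [ 0.4208 -0.1601  0.0337] y-axis yaw -0.007 q6 -0.47 tilt [ 0. -0. -1.] -> travel [ 0.1603  0.0281 -0.0863] spin 0.138
```

```bash
python3 -m inch '{"travel": [[0,0,-0.015],[0,0,-0.045],[0.01,0,-0.075],[0.03,0.01,-0.09],[0.055,0.02,-0.095],[0.085,0.035,-0.095],[0.115,0.05,-0.095],[0.145,0.065,-0.095],[0.175,0.08,-0.095],[0.205,0.095,-0.095]], "spin": [0,0,0,0.02,0.04,0.06,0.08,0.1,0.12,0.138]}'; python3 -c "
from h import *
go(.616,.287,.13,-.145)"
```

```text
t: 4.63
tool_pos: [0.5174, 0.0459, 0.1283]
orientation: [-2.377, -2.053, 0.0]
force: [-0.7, -0.2, -0.6]
opening: 0.0367
gripper_force: 20.0
t 4.6 pos [0.5174 0.0459 0.1283] y-axis yaw -0.146 q6 0.14 tilt [-0. -0. -1.] -> travel [ 0.2529  0.0625 -0.0017] spin -0.001
```

```bash
python3 -m inch '{"travel": [[0.03,0.008,0],[0.06,0.016,0],[0.09,0.024,0],[0.12,0.031,0],[0.15,0.038,0],[0.18,0.045,0],[0.21,0.052,0],[0.235,0.058,0],[0.25,0.062,0],[0.253,0.0625,0]], "spin": [0,0,0,0,0,0,0,0,0,0]}';python3 -m inch '{"travel": [[0,0,0.01],[0,0,0.03],[0,0,0.05],[0,0,0.065],[0,0,0.075],[0,0,0.08],[0,0,0.08]], "spin": [0,0,0,0,0,0,0]}'; python3 - <<'E'
from h import *
go(.616,.287,.039,-.145)
p,d=optics.read_camera("side");cv2.imwrite("pics/s1.png",cv2.resize(p[150:310,120:360,::-1],None,fx=3,fy=3))
E
```

```text
t: 5.47
tool_pos: [0.6155, 0.2882, 0.1278]
orientation: [-2.374, -2.057, 0.0]
force: [0.3, -0.3, -0.2]
opening: 0.0361
gripper_force: 20.0
t: 6.05
tool_pos: [0.6146, 0.2846, 0.0469]
orientation: [-2.376, -2.053, 0.004]
force: [-0.3, 0.1, -1.2]
opening: 0.0367
gripper_force: 20.0
t 6.0 pos [0.6146 0.2846 0.0469] y-axis yaw -0.146 q6 0.5 tilt [-0.002 -0.001 -1.   ] -> travel [0.0026 0.0011 0.0079] spin -0.001
```

View pics/s1.png

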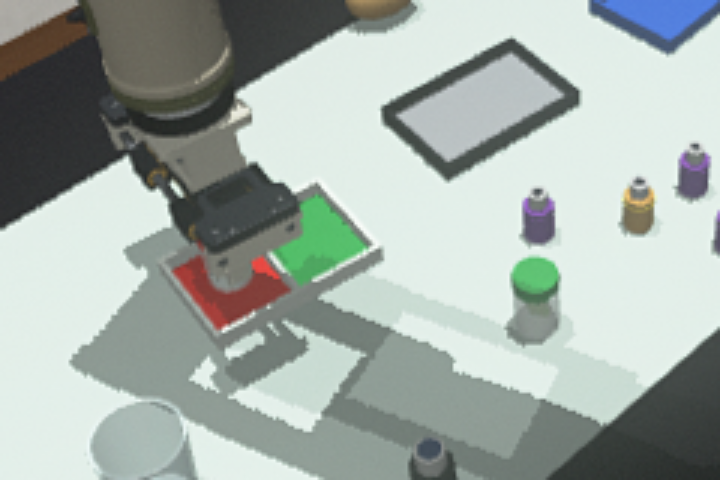

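The jar hangs in the red bay at crop (232,280). I lower it slowly and release.

```bash
python3 -m inch '{"travel": [[0.002,0.001,0.002],[0.002,0.001,0.004],[0.002,0.001,0.006],[0.002,0.001,0.007],[0.002,0.001,0.008],[0.002,0.001,0.009],[0.002,0.001,0.009]], "spin": [0,0,0,0,0,0,0]}';python3 -m inch '{"travel": [[0,0,0],[0,0,0],[0,0,0],[0,0,0],[0,0,-0.02],[0,0,-0.06],[0,0,-0.09]], "spin": [0,0,0,0,0,0,0]}' 0.4; python3 -c "
from h import *
go(.412,.140,.13,-.145)"
```

```text
t: 6.68
tool_pos: [0.6167, 0.2873, 0.0394]
orientation: [-2.376, -2.055, 0.0]
force: [1.0, 0.2, -1.2]
opening: 0.0364
gripper_force: 20.0
t: 7.27
tool_pos: [0.6163, 0.2872, 0.1306]
orientation: [-2.376, -2.054, 0.002]
force: [0.5, 0.4, 0.8]
opening: 0.0554
gripper_force: 0.0
t 7.3 pos [0.6163 0.2872 0.1306] y-axis yaw -0.145 q6 0.51 tilt [-0.001 -0.    -1.   ] -> travel [-0.1752 -0.1809  0.0009] spin -0.0
```

```bash
python3 -m inch '{"travel": [[-0.175,-0.181,0],[-0.175,-0.181,0],[-0.175,-0.181,0],[-0.175,-0.181,0],[-0.175,-0.181,0],[-0.175,-0.181,0],[-0.175,-0.181,0],[-0.175,-0.181,0.02],[-0.175,-0.181,0.02]], "spin": [0,0,0,0,0,0,0,0,0]}' 0.2;python3 - <<'E'
from h import *
go(.412,.140,.034,-.145)
i=optics.camera_info("wrist");p,d=optics.read_camera("wrist");P=cloud("wrist",d,i)
h=cv2.cvtColor(p,cv2.COLOR_RGB2HSV);m=(h[...,1]>100)&(h[...,0]>45)&(h[...,0]<85)&(d>.05)&(P[...,2]>.045)&(P[...,2]<.07)
Q=P[m];print(len(Q),Q.mean(0).round(4),np.median(Q[:,2]),cv2.minEnclosingCircle((Q[:,:2]*1000).astype('float32')))
E
```

```text
t: 8.02
tool_pos: [0.4107, 0.1397, 0.1076]
orientation: [-2.377, -2.053, 0.002]
force: [-0.6, -0.6, -0.8]
opening: 0.0747
gripper_force: 0.0
t 8.0 pos [0.4107 0.1397 0.1076] y-axis yaw -0.146 q6 0.36 tilt [-0.002 -0.    -1.   ] -> travel [0.0006 0.0014 0.0736] spin -0.001
2344 [0.4138 0.1408 0.0605] 0.060651988835535436 ((411.4511413574219, 140.11117553710938), 18.406818389892578)
```

```bash
python3 -m inch '{"travel": [[0.0005,0.001,0.03],[0.0005,0.001,0.055],[0.0005,0.001,0.07],[0.0005,0.001,0.074],[0.0005,0.001,0.074]], "spin": [0,0,0,0,0]}'; python3 -m inch '{"travel": [[0,0,0],[0,0,0],[0,0,0],[0,0,0],[0,0,0],[0,0,0],[0,0,-0.015],[0,0,-0.045],[0,0,-0.075],[0,0,-0.095]], "spin": [0,0,0,0,0,0,0,0,0,0]}' 1 20;  python3 -c "
from h import *
go(.606,.2145,.13,-.145)"
```

```text
t: 8.48
tool_pos: [0.413, 0.1408, 0.035]
orientation: [-2.375, -2.054, 0.004]
force: [-1.0, -0.0, 0.0]
opening: 0.0744
gripper_force: 0.0
t: 9.32
tool_pos: [0.4141, 0.1409, 0.1332]
orientation: [2.376, 2.054, 0.003]
force: [0.4, 0.7, -1.1]
opening: 0.0362
gripper_force: 20.0
t 9.3 pos [0.4141 0.1409 0.1332] y-axis yaw -0.145 q6 0.36 tilt [ 0.002  0.    -1.   ] -> travel [0.1006 0.1792 0.0036] spin 0.0
```

```bash
python3 -m inch '{"travel": [[0.01,0.018,0],[0.025,0.045,0],[0.04,0.072,0],[0.055,0.099,0],[0.07,0.126,0],[0.085,0.153,0],[0.095,0.17,0],[0.1,0.18,0],[0.1,0.18,0]], "spin": [0,0,0,0,0,0,0,0,0]}';python3 -m inch '{"travel": [[0,0,0.01],[0,0,0.03],[0,0,0.05],[0,0,0.065],[0,0,0.075],[0,0,0.08],[0,0,0.08],[0,0,0.08]], "spin": [0,0,0,0,0,0,0,0]}'; python3 - <<'E'
from h import *
go(.606,.2145,.039,-.145)
E
```

```text
t: 10.07
tool_pos: [0.6076, 0.2142, 0.1301]
orientation: [2.376, 2.055, 0.0]
force: [0.8, -0.1, -1.5]
opening: 0.0366
gripper_force: 20.0
t: 10.73
tool_pos: [0.6061, 0.2136, 0.0511]
orientation: [2.376, 2.055, 0.0]
force: [0.9, -0.2, -0.6]
opening: 0.0368
gripper_force: 20.0
t 10.7 pos [0.6061 0.2136 0.0511] y-axis yaw -0.145 q6 0.4 tilt [ 0.  0. -1.] -> travel [ 0.0009 -0.0002  0.0121] spin -0.0
```

Lower, release, and go up. The eyepiece at (.357,.296) comes next.

```bash
python3 -m inch '{"travel": [[0.001,0,0.003],[0.001,0,0.006],[0.001,0,0.008],[0.001,0,0.009],[0.001,0,0.010],[0.001,0,0.011],[0.001,0,0.012],[0.001,0,0.012]], "spin": [0,0,0,0,0,0,0,0]}';python3 -m inch '{"travel": [[0,0,0],[0,0,0],[0,0,0],[0,0,0],[0,0,-0.02],[0,0,-0.06],[0,0,-0.09]], "spin": [0,0,0,0,0,0,0]}' 0.4; python3 -c "
from h import *
go(.357,.296,.13,0)"
```

```text
t: 11.4
tool_pos: [0.6069, 0.2152, 0.0418]
orientation: [2.376, 2.055, 0.002]
force: [-10.0, -1.1, 20.1]
opening: 0.0367
gripper_force: 20.0
t: 11.98
tool_pos: [0.6055, 0.2144, 0.129]
orientation: [-2.376, -2.054, 0.003]
force: [1.5, -1.0, 1.5]
opening: 0.0558
gripper_force: 0.0
t 12.0 pos [0.6055 0.2144 0.129 ] y-axis yaw -0.145 q6 0.41 tilt [-0.002 -0.001 -1.   ] -> travel [ 0.0448 -0.2577 -0.0005] spin -0.145
```

```bash
python3 -m inch '{"travel": [[0.045,-0.258,0],[0.045,-0.258,0],[0.045,-0.258,0],[0.045,-0.258,0],[0.045,-0.258,0],[0.045,-0.258,0],[0.045,-0.258,0],[0.045,-0.258,0],[0.045,-0.258,0],[0.045,-0.258,0]], "spin": [0,0,0,0,0,0,0,0,0,0]}' 0.2;python3 - <<'E'
from h import *
go(.357,.296,.024,-.145)
i=optics.camera_info("wrist");p,d=optics.read_camera("wrist");P=cloud("wrist",d,i);cv2.imwrite("pics/w2.png",p[:,:,::-1])
near=np.hypot(P[...,0]-.357,P[...,1]-.296)<.03
for a,b in((.044,.06),(.028,.040)):
    Q=P[near&(d>.05)&(P[...,2]>a)&(P[...,2]<b)];print(len(Q),Q.mean(0).round(4),cv2.minEnclosingCircle((Q[:,:2]*1000).astype('float32')))
p,d=optics.read_camera("side");C=cloud("side",d);cv2.imwrite("pics/s2.png",cv2.resize(p[190:280,160:260,::-1],None,fx=5,fy=5))
E
```

```text
t: 12.82
tool_pos: [0.3585, 0.2964, 0.1289]
orientation: [2.376, 2.054, 0.001]
force: [0.7, -0.6, -0.5]
opening: 0.0741
gripper_force: 0.0
t 12.8 pos [0.3585 0.2964 0.1289] y-axis yaw -0.145 q6 0.73 tilt [ 0.001  0.    -1.   ] -> travel [-0.0006 -0.0016  0.1049] spin -0.0
866 [0.3557 0.2977 0.0525] ((355.4043273925781, 296.5757141113281), 11.57349967956543)
547 [0.3568 0.3036 0.0345] ((355.54827880859375, 296.6700744628906), 15.954435348510742)
```

View pics/s2.png

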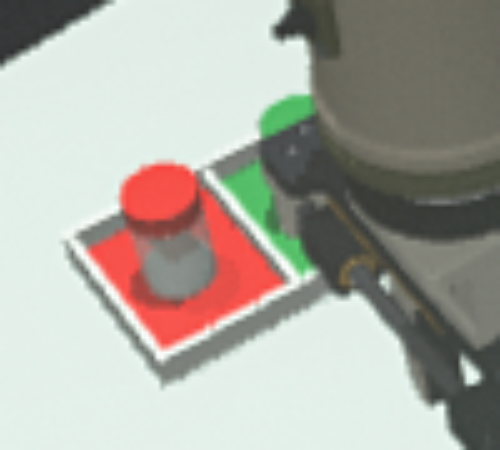

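View pics/w2.png

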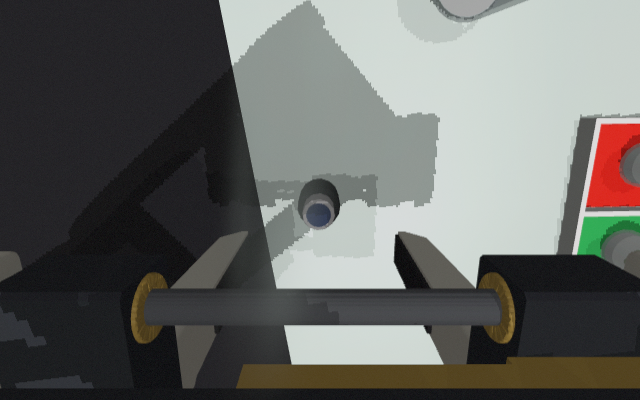

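In the side crop the red jar stands upright in the red bay at (170,240), and the green one is upright in its bay, partly hidden by the arm. The wrist view shows the eyepiece at (318,213), between the fingers, so I grasp it.

```bash
python3 -m inch '{"travel": [[0,-0.003,0.03],[0,-0.003,0.065],[0,-0.003,0.09],[0,-0.003,0.1],[0,-0.003,0.104],[0,-0.003,0.104]], "spin": [0,0,0,0,0,0]}'; python3 -m inch '{"travel": [[0,0,0],[0,0,0],[0,0,0],[0,0,0],[0,0,0],[0,0,0],[0,0,-0.015],[0,0,-0.045],[0,0,-0.075],[0,0,-0.095]], "spin": [0,0,0,0,0,0,0,0,0,0]}' 1 20;  python3 -c "
from h import *
go(.626,.042,.12,0)"
```

```text
t: 13.42
tool_pos: [0.3547, 0.2964, 0.0242]
orientation: [-2.377, -2.053, 0.002]
force: [-0.8, 0.6, 0.6]
opening: 0.0744
gripper_force: 0.0
t: 14.25
tool_pos: [0.3549, 0.2973, 0.1221]
orientation: [2.376, 2.055, 0.003]
force: [-0.0, 0.3, -0.8]
opening: 0.0313
gripper_force: 20.0
t 14.2 pos [0.3549 0.2973 0.1221] y-axis yaw -0.145 q6 0.73 tilt [ 0.002  0.001 -1.   ] -> travel [-0.2135  0.3051  0.0023] spin -0.145
```

```bash
python3 -m inch '{"travel": [[-0.01,0.015,0],[-0.027,0.039,0],[-0.045,0.064,0],[-0.063,0.09,0],[-0.081,0.116,0],[-0.1,0.143,0],[-0.119,0.17,0],[-0.138,0.197,0],[-0.157,0.224,0],[-0.175,0.25,0]], "spin": [0,-0.015,-0.03,-0.045,-0.06,-0.075,-0.09,-0.105,-0.12,-0.145]}';python3 -c "
from h import *
go(.626,.042,.12,0)"
```

```text
t: 15.08
tool_pos: [0.5774, 0.0861, 0.1194]
orientation: [-2.221, -2.222, 0.0]
force: [0.3, 0.1, -1.1]
opening: 0.0313
gripper_force: 20.0
t 15.1 pos [0.5774 0.0861 0.1194] y-axis yaw 0.0 q6 0.06 tilt [-0. -0. -1.] -> travel [-0.0442  0.0486 -0.0006] spin 0.0
```

```bash
python3 -m inch '{"travel": [[-0.02,0.022,0],[-0.035,0.039,0],[-0.042,0.047,0],[-0.044,0.0485,0],[-0.044,0.0485,0.02],[-0.044,0.0485,0.045],[-0.044,0.0485,0.06],[-0.044,0.0485,0.07],[-0.044,0.0485,0.075],[-0.044,0.0485,0.075]], "spin": [0,0,0,0,0,0,0,0,0,0]}';python3 - <<'E'
from h import *
go(.626,.042,.028,0)
i=optics.camera_info("wrist");p,d=optics.read_camera("wrist");P=cloud("wrist",d,i)
p2,d2=optics.read_camera("top");a=p[:,:,::-1];b=cv2.resize(p2[120:200,270:370,::-1],(500,400))
cv2.imwrite("pics/w3.png",np.hstack([cv2.resize(a,(400,250)),cv2.resize(b,(312,250))]))
E
```

```text
t: 15.92
tool_pos: [0.6238, 0.0443, 0.0435]
orientation: [-2.219, -2.221, 0.002]
force: [-0.8, 0.4, -0.5]
opening: 0.0315
gripper_force: 20.0
t 15.9 pos [0.6238 0.0443 0.0435] y-axis yaw 0.001 q6 -0.01 tilt [-0.002  0.    -1.   ] -> travel [-0.0023  0.0022  0.0155] spin 0.001
```

View pics/w3.png

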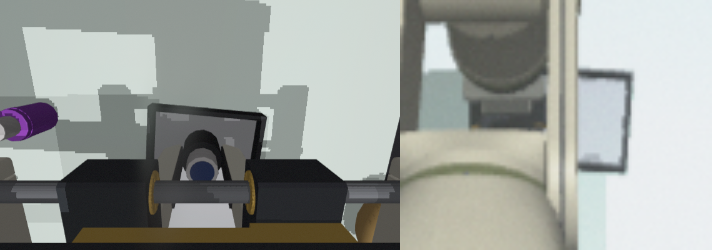

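The eyepiece at (202,165) hangs centred between the tray's side walls. I lower it slowly.

```bash
python3 -m inch '{"travel": [[-0.002,0.002,0.003],[-0.002,0.002,0.006],[-0.002,0.002,0.009],[-0.002,0.002,0.011],[-0.002,0.002,0.012],[-0.002,0.002,0.013],[-0.002,0.002,0.014],[-0.002,0.002,0.014]], "spin": [0,0,0,0,0,0,0,0]}'
```

```text
t: 16.68
tool_pos: [0.6287, 0.0414, 0.0352]
orientation: [2.22, 2.22, 0.003]
force: [-13.2, -0.1, 26.6]
opening: 0.0318
gripper_force: 20.0
```

Contact came earlier than expected: 26 N at z 0.035. I back off and look.

```bash
python3 -m inch '{"travel": [[0,0,-0.005],[0,0,-0.008],[0,0,-0.008]], "spin": [0,0,0]}'; python3 - <<'E'
from h import *
go(.626,.042,.028,0)
p,d=optics.read_camera("side");C=cloud("side",d);cv2.imwrite("pics/s3.png",cv2.resize(p[150:220,230:330,::-1],None,fx=7,fy=7))
E
```

```text
t: 16.93
tool_pos: [0.628, 0.0415, 0.0398]
orientation: [2.22, 2.22, 0.002]
force: [0.2, 0.1, -1.0]
opening: 0.032
gripper_force: 20.0
t 16.9 pos [0.628  0.0415 0.0398] y-axis yaw -0.0 q6 -0.02 tilt [ 0.002 -0.    -1.   ] -> travel [ 0.0005 -0.002   0.0118] spin -0.0
```

View pics/s3.png

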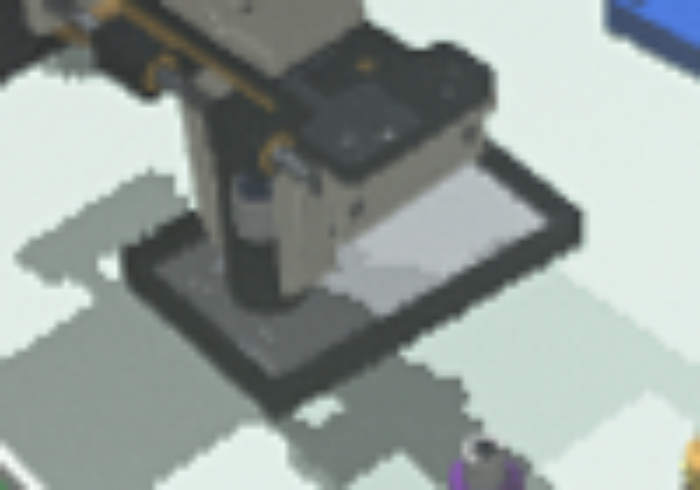

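It hangs clear of the walls over the floor. I lower it finely, watching the force.

```bash
python3 -m inch '{"travel": [[0,0,0.001],[0,0,0.002],[0,0,0.002]], "spin": [0,0,0]}'; python3 -m inch '{"travel": [[0,0,0.001],[0,0,0.002],[0,0,0.002]], "spin": [0,0,0]}';
```

```text
t: 17.23
tool_pos: [0.6264, 0.0416, 0.0356]
orientation: [-2.221, -2.221, 0.002]
force: [0.1, -0.0, -1.5]
opening: 0.0318
gripper_force: 20.0
t: 17.48
tool_pos: [0.6268, 0.0417, 0.0353]
orientation: [-2.221, -2.221, 0.001]
force: [-6.1, 0.6, 7.7]
opening: 0.0312
gripper_force: 20.0
```

```bash
python3 -m inch '{"travel": [[0,0,0],[0,0,0],[0,0,0],[0,0,0]], "spin": [0,0,0,0]}' 0.55; python3 -m inch '{"travel": [[0,0,-0.015],[0,0,-0.05],[0,0,-0.085],[0,0,-0.1],[0,0,-0.1]], "spin": [0,0,0,0,0]}';  python3 - <<'E'
from h import *
go(.4265,.0068,.12,0)
i=optics.camera_info("wrist");p,d=optics.read_camera("wrist");P=cloud("wrist",d,i);cv2.imwrite("pics/w4.png",p[:,:,::-1])
near=np.hypot(P[...,0]-.626,P[...,1]-.042)<.03
for a,b in((.048,.065),(.034,.046)):
    Q=P[near&(d>.05)&(P[...,2]>a)&(P[...,2]<b)];print(len(Q),Q.mean(0).round(4),cv2.minEnclosingCircle((Q[:,:2]*1000).astype('float32')))
E
```

```text
t: 17.82
tool_pos: [0.627, 0.0416, 0.0344]
orientation: [-2.221, -2.221, 0.0]
force: [0.2, 0.2, -0.4]
opening: 0.0419
gripper_force: 0.0
t: 18.23
tool_pos: [0.6304, 0.0416, 0.1406]
orientation: [2.217, 2.217, 0.01]
force: [0.1, -0.1, 0.4]
opening: 0.042
gripper_force: 0.0
t 18.2 pos [0.6304 0.0416 0.1406] y-axis yaw 0.0 q6 -0.02 tilt [ 0.009 -0.    -1.   ] -> travel [-0.0348 -0.2041  0.0187] spin 0.0
818 [0.6267 0.044  0.0565] ((626.6212158203125, 42.87709045410156), 11.497931480407715)
516 [0.627  0.0499 0.0388] ((626.7149047851562, 42.892311096191406), 16.01214599609375)
```

The eyepiece stands upright in the tray, with its tube and shoulder circles concentric and its top at 56 mm. Next is the brass objective.

```bash
python3 -m inch '{"travel": [[-0.035,-0.204,0.018],[-0.035,-0.204,0.018],[-0.035,-0.204,0.018],[-0.035,-0.204,0.018],[-0.035,-0.204,0.018],[-0.035,-0.204,0.018],[-0.035,-0.204,0.018],[-0.035,-0.204,0.018]], "spin": [0,0,0,0,0,0,0,0]}' 0.3;python3 - <<'E'
from h import *
go(.4265,.0068,.024,0)
i=optics.camera_info("wrist");p,d=optics.read_camera("wrist");P=cloud("wrist",d,i);cv2.imwrite("pics/w5.png",p[:,:,::-1])
near=np.hypot(P[...,0]-.4265,P[...,1]-.007)<.025
for a,b in((.044,.06),(.03,.041)):
    Q=P[near&(d>.05)&(P[...,2]>a)&(P[...,2]<b)];print(len(Q),Q.mean(0).round(4),cv2.minEnclosingCircle((Q[:,:2]*1000).astype('float32')))
E
```

```text
t: 18.95
tool_pos: [0.4229, 0.0066, 0.116]
orientation: [-2.222, -2.221, -0.0]
force: [0.3, -1.3, 0.0]
opening: 0.0651
gripper_force: 0.0
t 18.9 pos [0.4229 0.0066 0.116 ] y-axis yaw -0.0 q6 -0.11 tilt [ 0.  0. -1.] -> travel [0.0002 0.0036 0.092 ] spin -0.0
464 [0.4265 0.007  0.0504] ((426.6611633300781, 6.018301010131836), 8.06124210357666)
599 [0.4264 0.0107 0.036 ] ((426.5872802734375, 6.2800822257995605), 13.297078132629395)
```

View pics/w5.png

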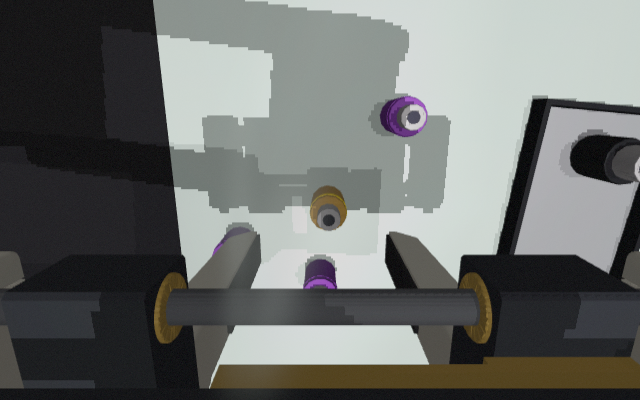

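The brass lens is at (328,210), between the fingers and clear of the purple ones at (404,117), (320,275) and (238,240). I grasp it.

```bash
python3 -m inch '{"travel": [[0,0.003,0.03],[0,0.003,0.06],[0,0.003,0.08],[0,0.003,0.09],[0,0.003,0.092],[0,0.003,0.092]], "spin": [0,0,0,0,0,0]}'; python3 -m inch '{"travel": [[0,0,0],[0,0,0],[0,0,0],[0,0,0],[0,0,0],[0,0,0],[0,0,-0.015],[0,0,-0.045],[0,0,-0.075],[0,0,-0.095]], "spin": [0,0,0,0,0,0,0,0,0,0]}' 1 30;  python3 -c "
from h import *
go(.628,-.025,.12,0)"
```

```text
t: 19.5
tool_pos: [0.4265, 0.0067, 0.0244]
orientation: [-2.22, -2.221, 0.001]
force: [0.3, 0.8, 0.4]
opening: 0.0654
gripper_force: 0.0
t: 20.33
tool_pos: [0.4265, 0.0066, 0.122]
orientation: [2.221, 2.22, 0.002]
force: [0.6, 0.1, -1.0]
opening: 0.0259
gripper_force: 30.0
t 20.3 pos [0.4265 0.0066 0.122 ] y-axis yaw -0.0 q6 -0.1 tilt [ 0.002 -0.    -1.   ] -> travel [-0.0315  0.2015  0.0024] spin -0.0
```

```bash
python3 -m inch '{"travel": [[-0.004,0.015,0],[-0.008,0.045,0],[-0.012,0.075,0],[-0.016,0.105,0],[-0.02,0.135,0],[-0.025,0.165,0],[-0.03,0.187,0],[-0.0315,0.198,0],[-0.0315,0.2015,0],[-0.0315,0.2015,0]], "spin": [0,0,0,0,0,0,0,0,0,0]}';python3 -m inch '{"travel": [[0,0,0.01],[0,0,0.03],[0,0,0.05],[0,0,0.065],[0,0,0.075],[0,0,0.078],[0,0,0.078],[0,0,0.078]], "spin": [0,0,0,0,0,0,0,0]}'; python3 -c "
from h import *
go(.628,-.025,.028,0)"
```

```text
t: 21.17
tool_pos: [0.6276, -0.0249, 0.119]
orientation: [-2.221, -2.221, 0.001]
force: [-0.6, -1.0, -1.9]
opening: 0.0257
gripper_force: 30.0
t: 21.83
tool_pos: [0.6278, -0.0249, 0.0423]
orientation: [2.221, 2.221, 0.001]
force: [-0.1, 1.2, -1.1]
opening: 0.0253
gripper_force: 30.0
t 21.8 pos [ 0.6278 -0.0249  0.0423] y-axis yaw 0.0 q6 -0.12 tilt [ 0.001 -0.    -1.   ] -> travel [-0.0001  0.0002  0.0143] spin 0.0
```

```bash
python3 -m inch '{"travel": [[0,0,0.002],[0,0,0.004],[0,0,0.006],[0,0,0.007],[0,0,0.007]], "spin": [0,0,0,0,0]}';python3 -m inch '{"travel": [[0,0,0.001],[0,0,0.002],[0,0,0.002]], "spin": [0,0,0]}';python3 -m inch '{"travel": [[0,0,0.001],[0,0,0.002],[0,0,0.002]], "spin": [0,0,0]}'
```

```text
t: 22.25
tool_pos: [0.6275, -0.0249, 0.0345]
orientation: [-2.221, -2.221, 0.0]
force: [-0.0, -0.6, -1.7]
opening: 0.0252
gripper_force: 30.0
t: 22.5
tool_pos: [0.6277, -0.0249, 0.0343]
orientation: [2.221, 2.222, -0.0]
force: [-7.9, -0.2, 11.8]
opening: 0.0255
gripper_force: 30.0
t: 22.75
tool_pos: [0.6278, -0.025, 0.0342]
orientation: [2.221, 2.222, -0.0]
force: [-15.8, 1.7, 27.6]
opening: 0.0257
gripper_force: 30.0
```

```bash
python3 -m inch '{"travel": [[0,0,-0.002],[0,0,-0.003],[0,0,-0.003]], "spin": [0,0,0]}'; python3 -m inch '{"travel": [[0,0,0],[0,0,0],[0,0,0],[0,0,0]], "spin": [0,0,0,0]}' 0.55; python3 -m inch '{"travel": [[0,0,-0.015],[0,0,-0.05],[0,0,-0.085],[0,0,-0.1],[0,0,-0.1]], "spin": [0,0,0,0,0]}';  python3 - <<'E'
from h import *
go(.36,-.23,.25,0)
i=optics.camera_info("wrist");p,d=optics.read_camera("wrist");P=cloud("wrist",d,i)
near=np.hypot(P[...,0]-.628,P[...,1]+.025)<.025
for a,b in((.048,.065),(.034,.046)):
    Q=P[near&(d>.05)&(P[...,2]>a)&(P[...,2]<b)];print(len(Q),Q.mean(0).round(4),cv2.minEnclosingCircle((Q[:,:2]*1000).astype('float32')))
E
```

```text
t: 23.0
tool_pos: [0.6281, -0.0249, 0.0344]
orientation: [2.221, 2.221, 0.001]
force: [-1.0, 1.3, 6.8]
opening: 0.0253
gripper_force: 30.0
t: 23.33
tool_pos: [0.6273, -0.0249, 0.0331]
orientation: [-2.221, -2.221, 0.001]
force: [0.2, -0.2, -0.3]
opening: 0.0411
gripper_force: 0.0
t: 23.75
tool_pos: [0.6308, -0.0253, 0.1394]
orientation: [2.217, 2.217, 0.008]
force: [0.6, -1.1, -0.2]
opening: 0.0415
gripper_force: 0.0
t 23.8 pos [ 0.6308 -0.0253  0.1394] y-axis yaw -0.0 q6 -0.12 tilt [ 0.009 -0.001 -1.   ] -> travel [-0.2048 -0.2699 -0.1127] spin -0.0
399 [ 0.628  -0.0247  0.0544] ((627.9196166992188, -25.467565536499023), 8.06989574432373)
528 [ 0.6279 -0.0211  0.0402] ((627.96533203125, -25.34535789489746), 13.29383659362793)
```

The objective is upright too. Now I move over to the marker.

```bash
python3 -m inch '{"travel": [[-0.01,-0.02,-0.03],[-0.255,-0.281,-0.06],[-0.255,-0.281,-0.06],[-0.255,-0.281,-0.06],[-0.255,-0.281,-0.06],[-0.255,-0.281,-0.06],[-0.255,-0.281,-0.06],[-0.255,-0.281,-0.06],[-0.255,-0.281,-0.06],[-0.255,-0.281,-0.06]], "spin": [0,-1.2,-1.2,-1.2,-1.2,-1.2,-1.2,-1.2,-1.2,-1.2]}' 0.4 20; python3 -m inch '{"travel": [[0,0,0],[0,0,0]], "spin": [-0.1,-0.1]}';  cat > m.py <<'E'
from h import *
i=optics.camera_info("wrist");p,d=optics.read_camera("wrist");P=cloud("wrist",d,i);cv2.imwrite("pics/w6.png",p[:,:,::-1])
m=(d>.15)&(P[...,2]>.009)&(P[...,2]<.025)&(np.hypot(P[...,0]-.343,P[...,1]+.28)<.09)
m=cv2.morphologyEx(m.astype('uint8'),cv2.MORPH_OPEN,np.ones((5,5)));n,l,s,_=cv2.connectedComponentsWithStats(m)
for k in range(1,n):
    if s[k,4]>300:
        Q=P[l==k];Q=Q[Q[:,2]>.013];r=cv2.minAreaRect((Q[:,:2]*1000).astype('float32'));print(s[k,4],r,np.median(Q[:,2]))
go(.343,-.28,.02,1.34)
E
python3 m.py
```

```text
t: 24.63
tool_pos: [0.3561, -0.2697, 0.1905]
orientation: [-0.832, -3.027, -0.002]
force: [-0.1, -0.8, 0.1]
opening: 0.0559
gripper_force: 0.0
t: 24.8
tool_pos: [0.3564, -0.2703, 0.1908]
orientation: [-0.686, -3.064, -0.002]
force: [-0.0, 0.7, 0.4]
opening: 0.0556
gripper_force: 0.0
2238 ((339.6503601074219, -280.78619384765625), (18.142881393432617, 119.20030975341797), 76.81915283203125) 0.018253784404155163
t 24.9 pos [ 0.3573 -0.2695  0.1908] y-axis yaw 1.125 q6 -1.89 tilt [-0.001  0.002 -1.   ] -> travel [ 0.008  -0.0158  0.1708] spin -0.215
```

View pics/w6.png

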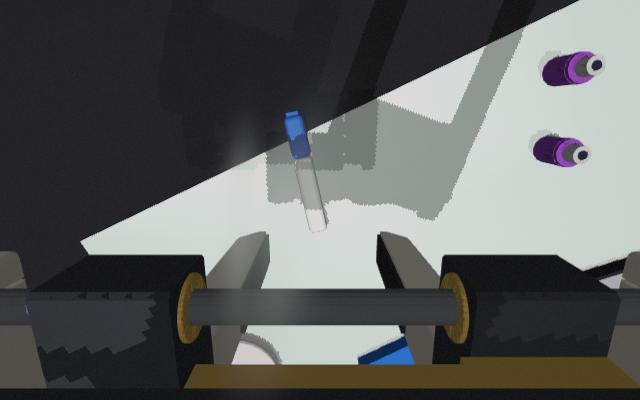

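The marker spans (292,115) to (318,230), with the blue cap at its upper end. Its centre is (0.340,-0.281), the axis is at -13.2°, and the top is at 18 mm. I align, then descend.

```bash
python3 -m inch '{"travel": [[0.011,-0.017,0.02],[0.011,-0.017,0.055],[0.011,-0.017,0.085],[0.011,-0.017,0.1],[0.011,-0.017,0.1],[0.011,-0.017,0.1]], "spin": [-0.1,-0.2,-0.215,-0.215,-0.215,-0.215]}'; sed -i 's/^go.*/go(.3397,-.2808,.023,1.341)/' m.py; python3 m.py
```

```text
t: 25.35
tool_pos: [0.3408, -0.2784, 0.0909]
orientation: [-0.357, -3.118, -0.004]
force: [1.3, -0.9, 0.6]
opening: 0.0558
gripper_force: 0.0
4122 ((337.9396057128906, -280.494873046875), (18.005491256713867, 114.94963836669922), 76.82743072509766) 0.01829808581442134
t 25.4 pos [ 0.3416 -0.2795  0.0925] y-axis yaw 1.344 q6 -2.15 tilt [-0.     0.001 -1.   ] -> travel [ 0.0015 -0.0017  0.0695] spin 0.003
```

```bash
python3 -m inch '{"travel": [[0.001,-0.001,0.03],[0.001,-0.001,0.055],[0.001,-0.001,0.065],[0.001,-0.001,0.069],[0.001,-0.001,0.069]], "spin": [0,0,0,0,0]}'; python3 -m inch '{"travel": [[0,0,0],[0,0,0],[0,0,0],[0,0,0],[0,0,0],[0,0,0],[0,0,-0.015],[0,0,-0.045],[0,0,-0.075],[0,0,-0.095]], "spin": [0,0,0,0,0,0,0,0,0,0]}' 1 20;  python3 -c "
from h import *
go(.608,-.246,.12,.077)"
```

```text
t: 25.82
tool_pos: [0.3402, -0.2809, 0.0237]
orientation: [-0.355, -3.121, -0.0]
force: [-0.4, 0.5, -0.3]
opening: 0.0554
gripper_force: 0.0
t: 26.65
tool_pos: [0.3403, -0.2814, 0.1209]
orientation: [0.355, 3.12, -0.002]
force: [0.2, -0.6, 0.4]
opening: 0.0176
gripper_force: 20.0
t 26.6 pos [ 0.3403 -0.2814  0.1209] y-axis yaw 1.344 q6 -2.15 tilt [ 0.001 -0.001 -1.   ] -> travel [-0.2529  0.0946  0.0012] spin 1.267
```

```bash
python3 -m inch '{"travel": [[-0.01,0.004,0],[-0.03,0.011,0],[-0.055,0.021,0],[-0.08,0.03,0],[-0.105,0.039,0],[-0.13,0.049,0],[-0.155,0.058,0],[-0.18,0.067,0],[-0.205,0.077,0],[-0.22,0.082,0]], "spin": [0.08,0.18,0.28,0.38,0.48,0.58,0.68,0.78,0.88,0.98]}'; python3 -c "
from h import *
go(.608,-.246,.12,.077)"
```

```text
t: 27.48
tool_pos: [0.5748, -0.2496, 0.1181]
orientation: [1.788, 2.583, 0.001]
force: [0.1, 0.7, 0.6]
opening: 0.018
gripper_force: 20.0
t 27.5 pos [ 0.5748 -0.2496  0.1181] y-axis yaw 0.36 q6 -0.85 tilt [ 0.001  0.    -1.   ] -> travel [-0.0084  0.0323 -0.0019] spin 0.283
```

```bash
python3 -m inch '{"travel": [[-0.003,0.012,0],[-0.006,0.024,0],[-0.008,0.031,0],[-0.0085,0.032,0],[-0.0085,0.032,0.01],[-0.0085,0.032,0.03],[-0.0085,0.032,0.045],[-0.0085,0.032,0.055],[-0.0085,0.032,0.055]], "spin": [0.1,0.2,0.26,0.283,0.283,0.283,0.283,0.283,0.283]}'; python3 - <<'E'
from h import *
go(.608,-.246,.028,.077)
p,d=optics.read_camera("side");q,_=optics.read_camera("wrist")
cv2.imwrite("pics/s4.png",np.hstack([cv2.resize(p[110:190,290:410,::-1],(450,300)),cv2.resize(q[:,:,::-1],(350,300))]))
E
```

```text
t: 28.23
tool_pos: [0.6028, -0.2459, 0.0591]
orientation: [-2.125, -2.306, 0.003]
force: [-0.3, 0.5, -1.0]
opening: 0.0179
gripper_force: 20.0
t 28.2 pos [ 0.6028 -0.2459  0.0591] y-axis yaw 0.082 q6 -0.55 tilt [-0.006  0.003 -1.   ] -> travel [-0.0006  0.0054  0.0311] spin 0.005
```

View pics/s4.png

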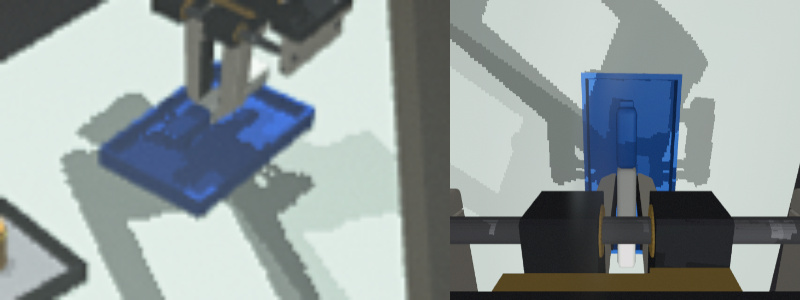

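The marker lies parallel to the blue tray, with its cap end at (626,105) inside the far wall at (632,80). I lower it.

```bash
python3 -m inch '{"travel": [[0,0.002,0.006],[0,0.003,0.012],[0,0.003,0.018],[0,0.003,0.021],[0,0.003,0.022],[0,0.003,0.022]], "spin": [0,0,0,0,0,0]}';python3 -m inch '{"travel": [[0,0,0.002],[0,0,0.004],[0,0,0.004]], "spin": [0,0,0]}';python3 -m inch '{"travel": [[0,0,0.001],[0,0,0.002],[0,0,0.002]], "spin": [0,0,0]}'
```

```text
t: 28.83
tool_pos: [0.6083, -0.2466, 0.0408]
orientation: [-2.129, -2.309, 0.0]
force: [-0.0, 1.1, -0.3]
opening: 0.0178
gripper_force: 20.0
t: 29.08
tool_pos: [0.6084, -0.2466, 0.037]
orientation: [-2.129, -2.31, 0.0]
force: [0.2, -0.3, -0.2]
opening: 0.0175
gripper_force: 20.0
t: 29.33
tool_pos: [0.6084, -0.2467, 0.0351]
orientation: [-2.129, -2.31, 0.0]
force: [-0.0, -0.3, -1.1]
opening: 0.0177
gripper_force: 20.0
```

```bash
python3 -m inch '{"travel": [[0,0,0.001],[0,0,0.002],[0,0,0.003],[0,0,0.003]], "spin": [0,0,0,0]}';python3 -m inch '{"travel": [[0,0,0.001],[0,0,0.002],[0,0,0.003],[0,0,0.003]], "spin": [0,0,0,0]}'
```

```text
t: 29.67
tool_pos: [0.6084, -0.2466, 0.032]
orientation: [-2.129, -2.309, 0.0]
force: [-0.2, 0.2, -0.6]
opening: 0.0176
gripper_force: 20.0
t: 30.0
tool_pos: [0.6086, -0.2467, 0.0296]
orientation: [2.129, 2.31, 0.0]
force: [-1.6, 0.9, 2.6]
opening: 0.0174
gripper_force: 20.0
```

Contact. I release and go up, then check everything.

```bash
python3 -m inch '{"travel": [[0,0,0],[0,0,0],[0,0,0],[0,0,0],[0,0,0]], "spin": [0,0,0,0,0]}' 0.55; python3 -m inch '{"travel": [[0,0,-0.015],[0,0,-0.05],[0,0,-0.09],[0,0,-0.13],[0,0,-0.17],[0,-0.04,-0.2],[0,-0.08,-0.2],[0,-0.12,-0.2],[0,-0.16,-0.2],[0,-0.2,-0.2]], "spin": [0,0,0,0,0,0,0,0,0,0]}'; python3 - <<'E'
from h import *
go(.16,-.58,.25)
t,dt=optics.read_camera("top");s,ds=optics.read_camera("side")
cv2.imwrite("pics/end.png",np.hstack([cv2.resize(t[90:270,140:500,::-1],(400,400)),cv2.resize(s[80:340,60:450,::-1],(400,400))]))
C=cloud("top",dt)
m=(dt>.3)&(C[...,2]>.014)&(C[...,2]<.032)&(abs(C[...,0]-.608)<.036)&(abs(C[...,1]+.246)<.068)
Q=C[m];print("marker",len(Q),cv2.minAreaRect((Q[:,:2]*1000).astype('float32')),Q[:,2].min(),Q[:,2].max())
for n,x,y,a,b in [("red",.616,.287,.055,.075),("green",.606,.2145,.055,.075)]:
    Q=C[(dt>.3)&(np.hypot(C[...,0]-x,C[...,1]-y)<.035)&(C[...,2]>a)&(C[...,2]<b)];print(n,len(Q),Q.mean(0).round(4) if len(Q) else '')
E
```

```text
t: 30.42
tool_pos: [0.6085, -0.2467, 0.0292]
orientation: [-2.129, -2.31, 0.0]
force: [-0.3, 0.4, -0.9]
opening: 0.041
gripper_force: 0.0
t: 31.25
tool_pos: [0.4079, -0.2628, 0.2307]
orientation: [2.127, 2.309, -0.0]
force: [-0.4, -0.5, 0.4]
opening: 0.0421
gripper_force: 0.0
t 31.2 pos [ 0.4079 -0.2628  0.2307] y-axis yaw 0.082 q6 -0.76 tilt [ 0.001 -0.001 -1.   ] -> travel [-0.2959 -0.273  -0.0192] spin 0
marker 234 ((603.8558959960938, -254.6426239013672), (43.687583923339844, 129.47390747070312), 11.872258186340332) 0.014105130849701992 0.02883384116673062
red 120 [0.617  0.2856 0.0639]
green 121 [0.6062 0.2129 0.0641]
```

View pics/end.png

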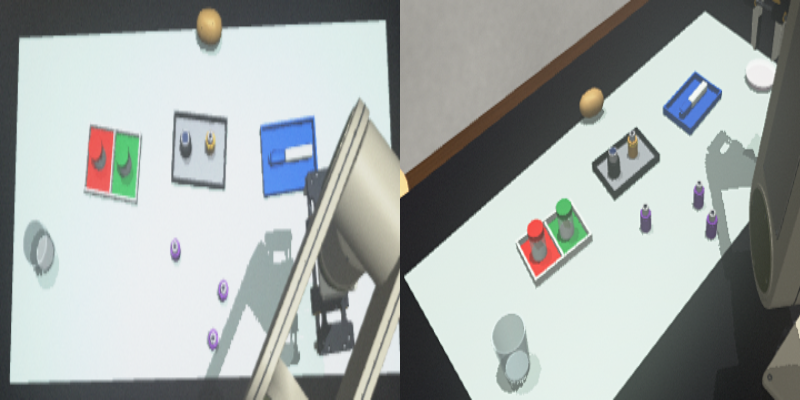

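The final view shows the jars upright in their matching bays at (98,155) and (123,160), the lenses upright in the black tray at (186,143) and (210,142), and the marker flat in the blue tray at (293,155). The beaker is in place, and so is the petri dish. I hand it in.

```bash
python3 -c "
from plant import close_job
print(close_job())"
```

```text
the job is handed in; nothing more can be done
None
```

The job is handed in (no verdict came back): in the last pictures both jars stood upright in their matching bays, the eyepiece and brass objective stood in the black tray, the marker lay flat in the blue tray, and the beaker and petri dish looked undisturbed.

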